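# Prop the tilting lettering board on a square pile of spacers

### The arm

A 6-joint arm with a two-finger parallel gripper is mounted at the origin on the work surface. World frame = base frame: x ahead of the robot, y to its left, z up, the work surface at z = 0. Lengths are in mm, angles in degrees, forces in N, time in s.
With the tool pointing down it reaches from about 425 to 925 mm from the base axis. Payload 12.5 kg.
Tool frame: the origin (TCP) lies at the very end of the fingers, on their centre line; the grasp point (between the pads) lies 19 mm behind it; z points along the fingers, y is the line along which they close (so a half turn about z gives the same grasp; the last joint's range is limited). The gripper opens to 85 mm and grips with 20 to 120 N. Pads are 22 mm wide; open, the fingers measure 114 mm over their backs; the gripper's body (76 mm by 85 mm) begins 54 mm behind the grasp point. The pads swing forward as they close: fully open they stand 13 mm farther back than shut.
Start: joints at [-69.534, 28.126, 89.318, -0, 62.55, -6.05], TCP at [279.058, -559.26, 231.327] pointing down, gripper open.
Joint ranges: [-177.58, 177.58], [-47.91, 125.51], [2.72, 160], [-65.01, 245.01], [3.68, 167.84], [-153.87, 153.87]. Speed limits (degrees/s): [127.2, 127.2, 159.86, 180, 180, 180].

### API

Orientations are given as a 3x3 rotation matrix whose columns are the frame's x, y, z axes.
In Python, from bench import r, viewer, models gives the robot as it stands. The module is installed in compiled form; this text tells all that it offers.
- The arm moves only by the shell command python3 -m crank 'ROWS' [FORCE]. ROWS is JSON, a list of rows, each a list of 7 numbers: the turn, a rotation vector about the tool's x, y, z in degrees, then the shift along the tool's x, y, z in cm, then the finger opening in cm, from 0 to 8.54. A call has exactly 8 rows; each row shifts and turns the commanded pose from where the row before left it, along the tool's axes as they then stand; what a row does not reach is not made up. A row lasts 1/8 s, in which the tool goes at most 62.5 mm and 10.7 degrees, less where a joint would pass 70% of its speed; a pose out of reach is approached as far as the arm can. A call with a gripper value outside its range is refused whole. The fingers move at their own pace and stop on an object; FORCE is the grip in N (left out, the last holds). Time passes only in rows, so rows that do not move let the fingers close, or fill a call up. It gives the time, the measured TCP pose, the force, the opening and the grip force at its end, in the units of the state.
- r.get_state(): the state, without advancing time (a new reading comes with each control period).
- viewer.capture(name): name is "scene" or "top"; returns a dict with "frame" (400x640x3 uint8, red, green, blue), "depth" (400x640 float32, mm along the optical axis (not along the pixel's ray), 0 where there is no reading), "fov_y" (degrees; the focal length in pixels is half the picture's height over the tangent of half this angle, whatever the lens; pixels are square), "cx", "cy" (the principal point, pixels), "R" (3x3) and "t" (3): a world point X has camera coordinates R X + t. Camera axes: x right, y down, z forward; pixel columns grow to the right and rows downward; lengths in mm; the calibration is good to about 2 mm. A picture is of the moment at which its call begins.
- r.sign_off(): hands the job in; it is judged then, once.
Trained networks look in the newest picture that a camera, given by its name, has taken for a name from the list of things; names that differ only in an ending like _2 or _b are one class to them, and where a whole thing is asked for, a point or a joint stands for the part that bears it (a point fixed in the world has none). Each returns a list of dicts, best first, with "confidence" (0 to 1); they miss things now and then, are a little off and sometimes report something else, mostly with a low value. They report only what shows in the picture. A call takes as long as a camera call.
- models.search_frame(target, camera): "centre" ([x, y, z] in mm, in world coordinates, good to about 4 mm: the middle of the surface that is visible of it).
- models.outline_of(target, camera): "region" (400x640 bool, what is visible of it).
The state is a dict: "time": time; "joint_pos": joint angles; "joint_velocities": joint speeds; "effort": joint torques, N m; "position": TCP position; "tcp_rot": TCP orientation; "contact_force": force on the tool from outside, world axes, zero at the start; "wrist_torque": the same for the moment, N m; "opening": finger opening in mm; "finger_force": force on a finger pad.
Only numpy, scipy, OpenCV 4.12 (cv2) and the standard library are available. Lean on these libraries where they do the work, as an engineer would, in place of code of your own. Each camera call takes 0.05 s, during which the arm holds its last target. There are 200 camera calls.

### The job

Set the slope of the plywood lettering board. Stack the two loose wooden spacers squarely, one on the other, on the matching wooden foot block fixed to the board's base, edges flush all round; then fold the stiff hinged panel down, gently, until its rest bar sits on the pile, and let go. Do not force the panel down on the pile, and leave everything else on the table where it is.

Things in the scene. Friction and masses are not known exactly. Their poses are not given: they have to be found in the camera images.
- slope: the plywood lettering board. Fixed to the table. Base plate 200 (x) x 180 (y) x 12 mm high; origin under its centre. Two hinge posts 58 mm high stand at its +x end, outside the hinged panel's sides. It stands turned by up to 15 degrees.
- leaf_hinge (a point): middle of the hinge axis: 85 mm along the base's +x from its origin, 50 mm over the table. The axis runs along the base's y; this point's axes are those of the base.
- leaf (a joint): angle of the hinged panel, rad: 0 = level over the base, pointing along the base's -x; 1.57 = upright; grows as it is raised (limit 2.1); starts at 1.6 to 1.95. The hinge is stiff by dry friction of about 0.7 N m (about 5 N at the free edge): the panel stays where it is left. The panel comes to rest on the pile at 0.15 to 0.43 rad, depending on the rest bar's setting.
- leaf_edge (a point): middle of the panel's free edge, on its upper face; x along the panel to the hinge, z out of the upper face. The panel is plywood, 170 mm from hinge to free edge, 150 mm wide (y), 10 mm thick, 0.3 kg. The underside lies in the plane of the hinge axis.
- bar_root (a point): point on the panel's underside, 117 mm from the hinge, over the middle of the rest bar; axes as leaf_edge. The rest bar is a wooden batten 100 mm long (y), 12 mm wide, 10 mm thick, hung on two threaded rods so that its lower face is 10 to 34 mm below the underside. Its setting varies, is not given, and does not change in use.
- foot: wooden foot block screwed to the base plate under the panel; 50 (x) x 110 (y, parallel to the hinge axis) x 16 mm high, bottom on the base plate (12 mm over the table), top 28 mm over the table; origin under its centre. Its centre is 108 to 135 mm from the hinge, so the panel's rest bar always comes down on the pile.
- spacer_a: loose flat wooden spacer lying on the table, same outline as the foot block: 50 (x) x 110 (y) x 16 mm high, about 0.1 kg; origin under its centre
- spacer_b: the second spacer, identical to the first; either may go on first. The whole pile (foot and two spacers) stands 60 mm over the table.
- offcut: bystander: wooden offcut block, 60 x 70 x 30 mm high; squatter and thicker than the spacers, not part of the pile
- tape: bystander: empty cardboard tape core lying flat, 100 mm across, 40 mm high
- marker_tray: bystander: white open plastic tray with marker pens, 130 x 190 x 45 mm high
- mug: bystander: white mug, 82 mm across, 92 mm high
- marker: bystander: one marker pen lying on the table, 135 mm long, 17 mm thick
- notepad: bystander: paper notepad, 148 x 105 x 16 mm
- paint_jar: bystander: glass jar with black cap, 70 mm across, 85 mm high

How it is judged (in metres and radians):
On the way, in this order (a step that is already met when the one before it is completed fails the run):
1. both spacers lie squarely on the foot block, let go, with the panel still raised (((z of spacer_a in the frame of foot between 0.012 and 0.02 m and z of spacer_b in the frame of foot between 0.027 and 0.036 m) or (z of spacer_b in the frame of foot between 0.012 and 0.02 m and z of spacer_a in the frame of foot between 0.027 and 0.036 m)) and x of spacer_a in the frame of foot between -0.008 and 0.008 m and y of spacer_a in the frame of foot between -0.008 and 0.008 m and angle between the x axis of each of spacer_a, spacer_b and the x axis of foot, either way round below 0.1 rad and angle between each of spacer_a, spacer_b's own z axis and vertical below 0.05 rad and x of spacer_b in the frame of foot between -0.008 and 0.008 m and y of spacer_b in the frame of foot between -0.008 and 0.008 m and linear speed of each of spacer_a, spacer_b below 0.01 m/s and contact force between the fingers and spacer_a below 0.1 N and contact force between the fingers and spacer_b below 0.1 N and value of joint leaf above 0.8 rad), for 0.2 s.
2. the panel is folded down and rests on the pile by itself (((z of spacer_a in the frame of foot between 0.012 and 0.02 m and z of spacer_b in the frame of foot between 0.027 and 0.036 m) or (z of spacer_b in the frame of foot between 0.012 and 0.02 m and z of spacer_a in the frame of foot between 0.027 and 0.036 m)) and x of spacer_a in the frame of foot between -0.008 and 0.008 m and y of spacer_a in the frame of foot between -0.008 and 0.008 m and angle between the x axis of each of spacer_a, spacer_b and the x axis of foot, either way round below 0.1 rad and angle between each of spacer_a, spacer_b's own z axis and vertical below 0.05 rad and x of spacer_b in the frame of foot between -0.008 and 0.008 m and y of spacer_b in the frame of foot between -0.008 and 0.008 m and value of joint leaf below 0.52 rad and (contact force between slope and spacer_a above 0.2 N or contact force between slope and spacer_b above 0.2 N) and contact force between each of the arm, the fingers and slope below 0.1 N), for 0.2 s.
At the end, for the whole second after the job is handed in: Both spacers lie flat on the foot block one on the other, each within 8 mm and 0.1 rad of it; the panel, let go, rests in touch with the pile (over 0.2 N, angle under 0.52 rad); all is still (all of step 2 and linear speed of each of spacer_a, spacer_b below 0.01 m/s and velocity of joint leaf between -0.02 and 0.02 rad/s).
It fails at once if the panel is forced down on a spacer (over 50 N) (contact force between slope and spacer_a above 50 N or contact force between slope and spacer_b above 50 N).
It fails at once if a bystander is moved by more than 30 mm (distance of any of offcut, tape, marker_tray, mug, marker, notepad, paint_jar from where it was at the start of the episode above 0.03 m).
It also fails if it takes over 72 s, if anything falls off the work surface, if the arm or the gripper's body presses on something with over 40 N, if the wrist force passes 120 N, or if a joint passes its speed limit or range.

## Working session

There is one attempt and no reset: what is moved stays moved. The work goes in short steps, Python scripts to look and compute and a shell command to move; the robot and the scene stay as the last step left them, time stands still between calls to the robot, and variables do not carry over. Pictures are saved under pics/ and viewed, at most 12 in all, crops included, and the job is handed in when it is done.

```bash
mkdir -p pics
cat > h.py <<'E'
import numpy as np, cv2
from bench import r, viewer, models
def pts(c):
    h,w=c["depth"].shape; f=h/2/np.tan(np.radians(c["fov_y"]/2))
    v,u=np.mgrid[0:h,0:w]; d=c["depth"]
    P=np.stack([(u-c["cx"])*d/f,(v-c["cy"])*d/f,d],-1)
    X=(P-np.array(c["t"]))@np.array(c["R"])
    X[d==0]=np.nan
    return X
E
python3 - <<'E'
from h import *
for n in("scene","top"):
    c=viewer.capture(n); cv2.imwrite(f"pics/{n}0.png",c["frame"][...,::-1]); X=pts(c); np.save(n,X)
    print(n,c["fov_y"],c["R"],c["t"])
    for t in("spacer_a","foot","leaf_edge","slope","offcut","tape","marker_tray","mug","marker","notepad","paint_jar"):
        print(t,[(np.round(q["centre"]),round(q["confidence"],2)) for q in models.search_frame(t,n)])
s=r.get_state();print(s)
E
```

```text
scene 48.58652141958829 [[ 0.472107    0.88132216  0.01965275]
 [ 0.50899914 -0.25432341 -0.82233781]
 [-0.71974638  0.39823467 -0.56866008]] [-281.04043473 -243.66153517 1797.09349008]
spacer_a [(array([ 518., -297.,   16.]), 0.66), (array([482., 294.,  22.]), 0.53)]
foot [(array([562., -50.,  30.]), 0.95)]
leaf_edge [(array([698., -11., 145.]), 0.75)]
slope [(array([687., -25.,  71.]), 0.65), (array([ 490., -508.,   64.]), 0.65)]
offcut [(array([684., 259.,  30.]), 0.67)]
tape [(array([ 676., -287.,   30.]), 0.8)]
marker_tray [(array([629., 462.,  22.]), 0.8)]
mug [(array([ 489., -505.,   60.]), 0.62), (array([632., 460.,  25.]), 0.28)]
marker [(array([775., -59.,  16.]), 0.86), (array([483., 293.,  20.]), 0.58)]
notepad [(array([408., 497.,  18.]), 0.79), (array([630., 460.,  26.]), 0.37), (array([ 677., -287.,   30.]), 0.27)]
paint_jar [(array([ 700., -405.,   61.]), 0.7)]
top 46.984968289941506 [[-0.02607059 -0.99962765 -0.00805468]
 [-0.9968955   0.02659647 -0.07410798]
 [ 0.07429461  0.00609763 -0.99721769]] [  28.48512128  592.83661492 1602.90175629]
spacer_a [(array([ 513., 
[... 809 characters left out ...]
, -6.05037379e+00]), 'joint_velocities': array([ 0.00279732, -0.03865731,  0.00432707,  0.04357982,  0.00061712,
       -0.00600064]), 'effort': array([-1.23527185e-03, -6.18288875e+01, -2.61848313e+01, -1.21301623e-04,
        4.82664800e-04, -1.18776677e-05]), 'position': array([ 279.05516058, -559.25229357,  231.31891109]), 'tcp_rot': array([[ 8.94813148e-01,  4.46440845e-01,  3.86580716e-05],
       [ 4.46440847e-01, -8.94813145e-01, -7.10319322e-05],
       [ 2.88019485e-06,  8.08188491e-05, -9.99999997e-01]]), 'contact_force': array([ 1.00394236, -0.98896387,  0.84697471]), 'wrist_torque': array([ 0.08560731, -0.01362121, -0.02714576]), 'finger_force': 0.0, 'opening': 84.9700330862903}
```

View pics/scene0.png

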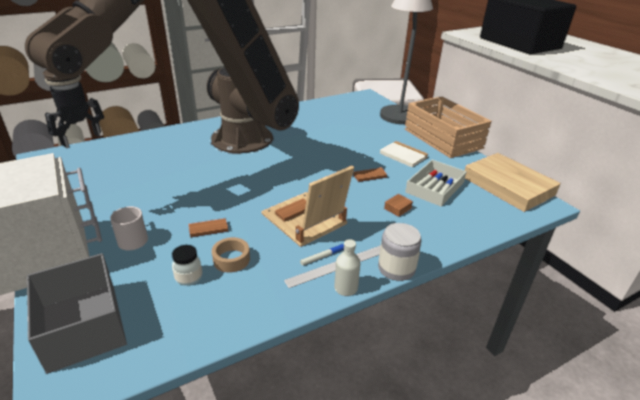

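View pics/top0.png

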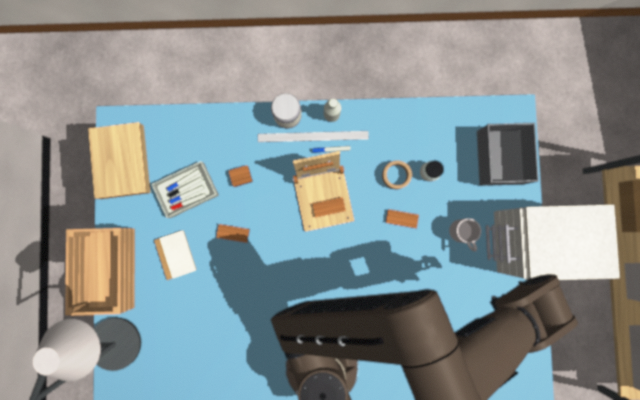

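The pictures show the spacers at top pixels (402,218) and (233,233), the foot at (328,207), the panel at (318,163), and the offcut at (239,176). The networks agree with these positions. Next I fit known-size rectangles to the masks.

```bash
cat >> h.py <<'E'
def plane(c,uv,z):
    f=200/np.tan(np.radians(c["fov_y"]/2)); R=np.array(c["R"]); C=-R.T@np.array(c["t"])
    d=np.c_[(uv[:,0]-c["cx"])/f,(uv[:,1]-c["cy"])/f,np.ones(len(uv))]@R
    return C+d*((z-C[2])/d[:,2])[:,None]
def rect(c,m,z):
    v,u=np.nonzero(m); P=plane(c,np.c_[u,v].astype(float),z)[:,:2]
    (cx,cy),(w,h),a=cv2.minAreaRect(P.astype(np.float32))
    if w>h: w,h,a=h,w,a-90   # a = angle of short side
    K=np.cov(P.T); e,V=np.linalg.eigh(K); s=V[:,0]*np.sign(V[0,0])
    return dict(mar=np.round([cx,cy,w,h,a],1),mean=np.round(P.mean(0),1),ang=round(np.degrees(np.arctan2(s[1],s[0])),1),sz=np.round(np.sqrt(12*e),1),n=len(u))
E
python3 - <<'E'
from h import *
for n in("top","scene"):
    c=viewer.capture(n); X=pts(c)
    print(n, "depth noise z table", np.nanstd(X[230:250,300:340,2]) if n=="top" else "")
    for t,z in(("spacer_a",16),("foot",28),("leaf_edge",0),("slope",12)):
        for q in models.outline_of(t,n):
            if q["confidence"]<.4: continue
            m=q["region"]; print(t,round(q["confidence"],2),rect(c,m,z), "zmed",np.round(np.nanpercentile(X[m][:,2],[5,50,95]),1), "xy",np.round(np.nanmedian(X[m],0),1))
            np.save(f"m_{n}_{t}",m)
            if t=="leaf_edge":
                P=X[m];P=P[~np.isnan(P[:,0])]; print(np.round(np.nanpercentile(P,[2,50,98],axis=0),0))
                o=P.mean(0);print(o,np.linalg.svd(P-o,full_matrices=False)[1:])if 0 else None
c=viewer.capture("top")
cv2.imwrite("pics/t1.png",cv2.resize(c["frame"][130:255,210:430,::-1],None,fx=3.6,fy=3.6,interpolation=cv2.INTER_CUBIC))
c=viewer.capture("scene")
cv2.imwrite("pics/s1.png",cv2.resize(c["frame"][150:260,240:400,::-1],None,fx=5,fy=5,interpolation=cv2.INTER_CUBIC))
E
```

```text
top depth noise z table 3.966108227468964
spacer_a 0.95 {'mar': array([473.6, 301.2,  54. , 114.6,  -8.6]), 'mean': array([474.3, 300.3]), 'ang': np.float64(-9.6), 'sz': array([ 51.6, 114.1]), 'n': 474} zmed [ 2.9 15.3 22. ] xy [474.2 300.   15.3]
spacer_a 0.89 {'mar': array([ 510.7, -296.8,   52.9,  112. ,   -9.6]), 'mean': array([ 510.9, -298.2]), 'ang': np.float64(-10.6), 'sz': array([ 50.1, 109.3]), 'n': 444} zmed [ 7.5 15.3 21.4] xy [ 511.2 -298.5   15.3]
foot 0.83 {'mar': array([557.1, -38.6,  50.8, 110.6,  10.6]), 'mean': array([557.3, -38.8]), 'ang': np.float64(9.8), 'sz': array([ 50.2, 110.3]), 'n': 449} zmed [21.5 27.9 33.9] xy [556.9 -39.5  27.9]
leaf_edge 0.73 {'mar': array([711.5,  -5. ,  70.5, 167.8,  12.2]), 'mean': array([712.3,  -3.7]), 'ang': np.float64(12.3), 'sz': array([ 67. , 160.5]), 'n': 824} zmed [ 56.  170.  217.3] xy [688.4  -4.6 170. ]
[[666. -71.  50.]
 [688.  -5. 170.]
 [717.  67. 219.]]
slope 0.61 {'mar': array([616.9, -14.4, 181.5, 256. , -79.6]), 'mean': array([624. , -13.9]), 'ang': np.float64(-82.4), 'sz': array([180.7, 255.3]), 'n': 3034} zmed [  6
[... 1097 characters left out ...]
84. ]), 'n': 3419} zmed [  9.9  71.7 213.4] xy [685.7 -26.7  71.7]
slope 0.68 {'mar': array([ 648.2, -282.1,  102. ,  142.1,   68.5]), 'mean': array([ 650.2, -281.8]), 'ang': np.float64(76.1), 'sz': array([ 95.9, 137.1]), 'n': 996} zmed [ 5.4 30.5 43.6] xy [ 674.1 -287.1   30.5]
slope 0.64 {'mar': array([ 632.7, -397.3,   72.5,  163.6,   79.6]), 'mean': array([ 636.1, -398.8]), 'ang': np.float64(81.8), 'sz': array([ 67.1, 150.2]), 'n': 1033} zmed [11.2 62.4 88.5] xy [ 695.6 -407.2   62.4]
slope 0.45 {'mar': array([511.4, 100.3, 138.7, 392.3,  50.7]), 'mean': array([525.9,  95.3]), 'ang': np.float64(42.3), 'sz': array([116.2, 317.1]), 'n': 1932} zmed [ 58.2 144.3 217.6] xy [695.9  -8.6 144.3]
```

View pics/t1.png

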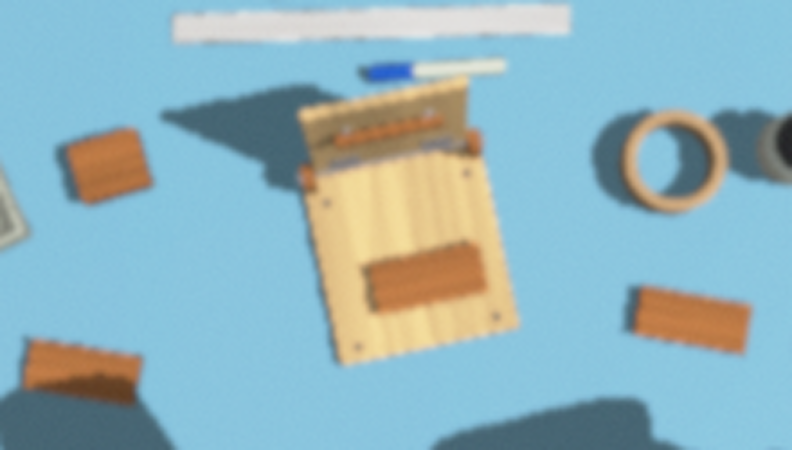

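View pics/s1.png

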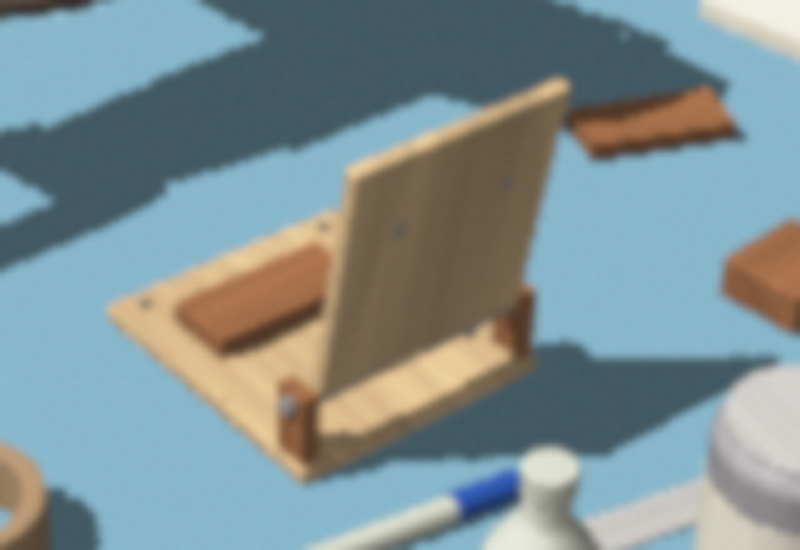

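```bash
cat >> h.py <<'E'
def go(p,ang,s=None):
    """shift/turn in tool axes to put the TCP at p, tool down, tool y at world angle ang"""
    s=s or r.get_state(); R=s["tcp_rot"]; a=np.radians(ang); y=np.array([np.cos(a),np.sin(a),0]); z=np.array([0,0,-1.])
    G=np.c_[np.cross(y,z),y,z]; from scipy.spatial.transform import Rotation as Q
    rv=np.degrees(Q.from_matrix(R.T@G).as_rotvec()); d=(np.array(p)-s["position"])/10
    print("turn",np.round(rv,2),"then shift cm, new axes",np.round(G.T@d,2),"old axes",np.round(R.T@d,2),"F",np.round(s["contact_force"],1),"open",round(s["opening"],1),"grip",round(s["finger_force"],1),"t",s["time"],"pos",np.round(s["position"],1))
E
python3 -m crank '[[0,0,-8.9,0,0,1.6,8.5],[0,0,-8.9,0,0,1.6,8.5],[0,0,-8.9,0,0,1.6,8.5],[0,0,-8.9,0,0,1.6,8.5],[0,0,-8.9,0,0,1.6,8.5],[0,0,-8.9,0,0,1.6,8.5],[0,0,0,4.2,2.6,0,8.5],[0,0,0,4.2,2.6,0,8.5]]' 40
python3 -c "
from h import *
go([510.8,-298,60],-10.2)"
```

```text
time: 2.8
position: [345.3, -485.0, 135.0]
tcp_rot: [[0.176, 0.984, -0.0], [0.984, -0.176, 0.0], [0.0, -0.0, -1.0]]
contact_force: [0.7, -0.1, -0.6]
opening: 84.9
finger_force: 0.0
turn [-0.01 -0.01  0.04] then shift cm, new axes [21.33 12.97  7.5 ] old axes [21.32 12.99  7.5 ] F [ 0.7 -0.1 -0.6] open 84.9 grip 0.0 t 2.8 pos [ 345.3 -485.   135. ]
```

```bash
python3 -m crank '[[0,0,0,4.27,2.6,1,8.5],[0,0,0,4.27,2.6,1,8.5],[0,0,0,4.27,2.6,1,8.5],[0,0,0,4.27,2.6,1,8.5],[0,0,0,4.25,2.58,1,8.5],[0,0,0,0,0,2.5,8.5],[0,0,0,0,0,2,8.5],[0,0,0,0,0,0,8.5]]' 40
python3 -c "
from h import *
c=viewer.capture('scene');cv2.imwrite('pics/s2.png',cv2.resize(c['frame'][130:260,140:300,::-1],None,fx=4,fy=4,interpolation=cv2.INTER_CUBIC))
go([510.8,-298,3],-10.2)"
```

```text
time: 3.8
position: [509.7, -297.9, 39.2]
tcp_rot: [[0.175, 0.985, -0.002], [0.985, -0.175, 0.001], [0.001, -0.002, -1.0]]
contact_force: [-0.4, -0.5, 0.4]
opening: 85.2
finger_force: 0.0
turn [-0.04 -0.02  0.11] then shift cm, new axes [0.05 0.07 3.72] old axes [0.05 0.07 3.72] F [0.6 0.5 0.4] open 84.9 grip 0.0 t 3.85 pos [ 510.1 -298.4   40.2]
```

View pics/s2.png

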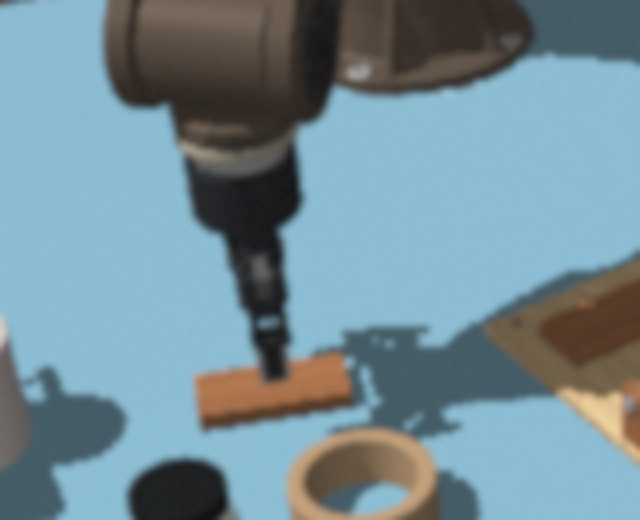

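The open fingers straddle the spacer at about (275,375) in the crop. They are centred on it lengthwise. I'll go down and close.

```bash
python3 -m crank '[[0,0,0,0,0,1.5,8.5],[0,0,0,0,0,1.2,8.5],[0,0,0,0,0,1.0,8.5],[0,0,0,0,0,0,7],[0,0,0,0,0,0,4],[0,0,0,0,0,0,4],[0,0,0,0,0,0,4],[0,0,0,0,0,0,4]]' 40
python3 -c "
from h import *
go([557.3,-38.7,90],10.2)"
```

```text
time: 4.85
position: [510.3, -298.5, 3.8]
tcp_rot: [[0.175, 0.985, 0.001], [0.985, -0.175, -0.001], [-0.0, 0.001, -1.0]]
contact_force: [-0.7, 1.0, 6.1]
opening: 48.8
finger_force: 41.9
turn [  0.04   0.03 -20.28] then shift cm, new axes [24.74  9.22 -8.62] old axes [26.4   0.08 -8.63] F [-0.7  1.   6.1] open 48.8 grip 41.9 t 4.85 pos [ 510.3 -298.5    3.8]
```

```bash
python3 -m crank '[[0,0,-10.1,0,0,-4.3,4],[0,0,-10.1,0,0,-4.3,4],[0,0,0,4.95,1.84,0,4],[0,0,0,4.95,1.84,0,4],[0,0,0,4.95,1.84,0,4],[0,0,0,4.95,1.84,0,4],[0,0,0,4.95,1.86,0,4],[0,0,0,0,0,0,4]]'
python3 -c "
from h import *
c=viewer.capture('scene');cv2.imwrite('pics/s3.png',cv2.resize(c['frame'][100:260,220:400,::-1],None,fx=3.6,fy=3.6,interpolation=cv2.INTER_CUBIC))
go([557.3,-38.7,32],10.2)"
```

```text
time: 5.85
position: [557.5, -35.4, 89.2]
tcp_rot: [[-0.18, 0.984, -0.0], [0.984, 0.18, 0.0], [0.0, -0.0, -1.0]]
contact_force: [0.1, -0.2, -1.4]
opening: 49.1
finger_force: 42.2
turn [-0.01  0.    0.09] then shift cm, new axes [-0.16 -0.04  5.72] old axes [-0.16 -0.04  5.72] F [ 0.1 -0.9 -0.4] open 48.6 grip 42.2 t 5.9 pos [557.4 -37.1  89.2]
```

View pics/s3.png

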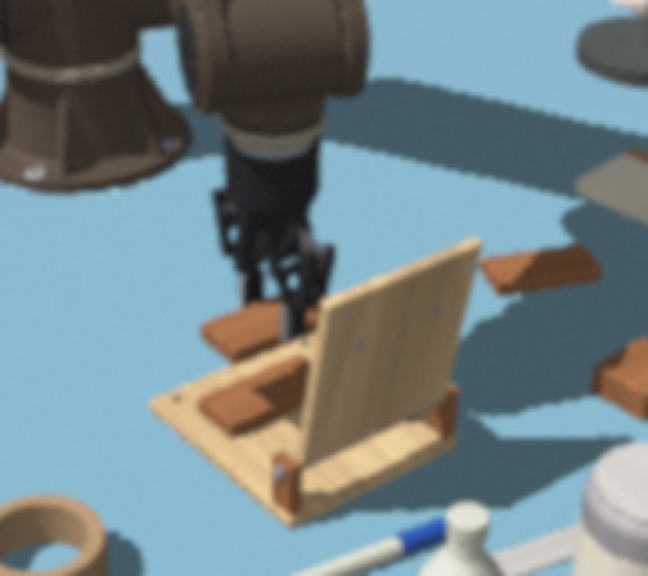

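```bash
python3 -m crank '[[0,0,0,0,0,0,4],[0,0,0,0,0,2,4],[0,0,0,0,0,2,4],[0,0,0,0,0,1.1,4],[0,0,0,0,0,0.4,4],[0,0,0,0,0,0.1,4],[0,0,0,0,0,0,4],[0,0,0,0,0,0,4]]'
python3 -c "
from h import *
go([557.3,-38.7,32],10.2)"
```

```text
time: 6.9
position: [557.6, -38.5, 33.7]
tcp_rot: [[-0.176, 0.984, 0.001], [0.984, 0.176, -0.0], [-0.0, 0.001, -1.0]]
contact_force: [0.9, -0.7, -1.4]
opening: 48.6
finger_force: 42.2
turn [ 0.04  0.02 -0.08] then shift cm, new axes [-0.01 -0.03  0.17] old axes [-0.01 -0.04  0.17] F [ 0.9 -0.7 -1.4] open 48.6 grip 42.2 t 6.9 pos [557.6 -38.5  33.7]
```

```bash
python3 -m crank '[[0,0,0,0,0,0.15,4],[0,0,0,0,0,0,4],[0,0,0,0,0,0,7.5],[0,0,0,0,0,0,7.5],[0,0,0,0,0,0,7.5],[0,0,0,0,0,-2,7.5],[0,0,0,0,0,-4,7.5],[0,0,0,0,0,-4,8.5]]'
python3 -c "
from h import *
go([474,300.3,40],-9.2)"
```

```text
time: 7.9
position: [557.2, -38.5, 132.7]
tcp_rot: [[-0.176, 0.984, -0.001], [0.984, 0.176, 0.0], [0.0, -0.001, -1.0]]
contact_force: [0.7, -1.1, 0.8]
opening: 84.8
finger_force: 0.0
turn [-0.04 -0.   19.31] then shift cm, new axes [ 32.12 -13.63   9.27] old axes [34.82 -2.23  9.28] F [ 0.7 -1.1  0.8] open 84.8 grip 0.0 t 7.9 pos [557.2 -38.5 132.7]
```

```bash
python3 -m crank '[[0,0,9.65,0,0,0,8.5],[0,0,9.65,0,0,0,8.5],[0,0,0,5.35,-2.27,0,8.5],[0,0,0,5.35,-2.27,0,8.5],[0,0,0,5.35,-2.27,0,8.5],[0,0,0,5.35,-2.27,0,8.5],[0,0,0,5.35,-2.27,0,8.5],[0,0,0,5.37,-2.28,0,8.5]]'
python3 - <<'E'
from h import *
c=viewer.capture('top'); X=pts(c); cv2.imwrite('pics/t2.png',cv2.resize(c['frame'][130:255,210:430,::-1],None,fx=3.6,fy=3.6,interpolation=cv2.INTER_CUBIC))
for t,z in(("spacer_a",44),("foot",44)):
    for q in models.outline_of(t,"top"):
        m=q["region"]; print(t,round(q["confidence"],2),rect(c,m,z),np.round(np.nanmedian(X[m],0),1))
c=viewer.capture('scene')
for q in models.outline_of("spacer_a","scene"):
    m=q["region"]; print(round(q["confidence"],2),rect(c,m,16),np.round(np.nanmedian(pts(c)[m],0),1))
go([474,300.3,3],-9.2)
E
```

```text
time: 8.9
position: [473.4, 302.1, 131.9]
tcp_rot: [[0.16, 0.987, 0.0], [0.987, -0.16, 0.0], [0.0, 0.0, -1.0]]
contact_force: [1.4, -0.0, 0.4]
opening: 85.1
finger_force: 0.0
spacer_a 0.55 {'mar': array([471.1, 268.1,  49. ,  51.9,  88.5]), 'mean': array([471.7, 267.2]), 'ang': np.float64(-53.4), 'sz': array([42.5, 54.6]), 'n': 195} [472.6 272.   14.9]
0.7 {'mar': array([525.3, -25.3,  67.1, 124.8,  10.3]), 'mean': array([525.4, -33.6]), 'ang': np.float64(21.8), 'sz': array([ 61.9, 113.6]), 'n': 413} [561.5 -52.6  45.7]
0.57 {'mar': array([479.5, 294.9,  76.6, 121. , -12.5]), 'mean': array([479.2, 293.8]), 'ang': np.float64(-6.2), 'sz': array([ 72.6, 118.3]), 'n': 364} [481.6 293.2  17.2]
turn [-0.01  0.02  0.06] then shift cm, new axes [ 0.02  0.   12.87] old axes [ 0.02  0.   12.87] F [ 0.1 -0.  -0.6] open 85.2 grip 0.0 t 9.15 pos [474.  300.1 131.7]
```

View pics/t2.png

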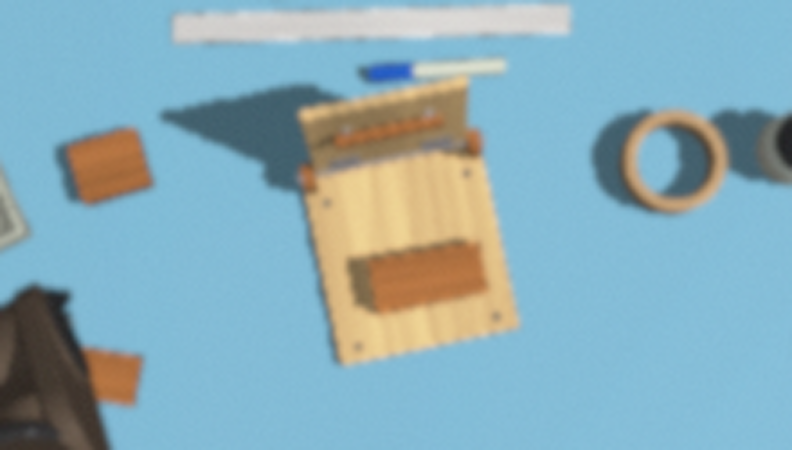

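```bash
python3 -m crank '[[0,0,0,0.07,0,4,8.5],[0,0,0,0,0,4,8.5],[0,0,0,0,0,3,8.5],[0,0,0,0,0,1.8,8.5],[0,0,0,0,0,0,7],[0,0,0,0,0,0,4],[0,0,0,0,0,0,4],[0,0,0,0,0,0,4]]' 40
python3 - <<'E'
from h import *
c=viewer.capture('top'); f=c['frame'].astype(int); hsv=cv2.cvtColor(c['frame'],cv2.COLOR_RGB2HSV)
# spacer A on foot: colour split from the pale base in its window
w=np.zeros((400,640),bool); w[192:222,300:352]=1
m=(f[...,0]-f[...,2]>60)&(hsv[...,1]>135)&w
n,l,s,_=cv2.connectedComponentsWithStats(m.astype(np.uint8)); k=1+np.argmax(s[1:,4]); m=l==k
print(rect(c,m,44)); print(hsv[200:220:5,318:350:6])
go([557.3,-38.7,110],10.2)
E
```

```text
time: 10.15
position: [474.9, 301.2, 5.1]
tcp_rot: [[0.159, 0.987, 0.002], [0.987, -0.159, 0.001], [0.001, 0.002, -1.0]]
contact_force: [-0.5, -2.5, 7.6]
opening: 48.6
finger_force: 42.2
{'mar': array([557.5, -36.4,  51.2, 107.8,   9.8]), 'mean': array([557. , -35.9]), 'ang': np.float64(9.7), 'sz': array([ 49.9, 107.5]), 'n': 444}
[[[ 17 119 159]
  [ 14 143 164]
  [ 13 159 167]
  [ 13 161 169]
  [ 14 152 180]
  [ 19  90 225]]

 [[ 13 162 178]
  [ 13 161 176]
  [ 13 161 179]
  [ 13 164 182]
  [ 13 159 184]
  [ 19 100 225]]

 [[ 13 161 185]
  [ 13 163 182]
  [ 13 160 178]
  [ 13 163 177]
  [ 13 148 184]
  [ 19 102 224]]

 [[ 14 151 187]
  [ 16 121 198]
  [ 18 108 218]
  [ 18 102 222]
  [ 19 102 228]
  [ 18 102 219]]]
turn [  0.12  -0.04 -19.38] then shift cm, new axes [-34.91   2.09 -10.49] old axes [-32.22  13.58 -10.5 ] F [-0.2 -2.8  8.1] open 48.8 grip 42.2 t 10.2 pos [474.9 301.1   5.1]
```

```bash
python3 -m crank '[[0,0,-9.7,0,0,-5.25,4],[0,0,-9.7,0,0,-5.25,4],[0,0,0,-5.82,0.35,0,4],[0,0,0,-5.82,0.35,0,4],[0,0,0,-5.82,0.35,0,4],[0,0,0,-5.82,0.35,0,4],[0,0,0,-5.82,0.35,0,4],[0,0,0,-5.78,0.33,0,4]]'
python3 -m crank '[[0,0,0,0,0,0,4],[0,0,0,0,0,2,4],[0,0,0,0,0,2,4],[0,0,0,0,0,1,4],[0,0,0,0,0,0.7,4],[0,0,0,0,0,0.1,4],[0,0,0,0,0,0,4],[0,0,0,0,0,0,4]]'
python3 -c "
from h import *
go([557.3,-38.3,49],10.2)"
```

```text
time: 11.2
position: [556.8, -40.5, 109.5]
tcp_rot: [[-0.177, 0.984, 0.001], [0.984, 0.177, -0.0], [-0.0, 0.001, -1.0]]
contact_force: [0.5, 0.5, -1.2]
opening: 49.1
finger_force: 42.6
time: 12.2
position: [556.8, -38.6, 51.2]
tcp_rot: [[-0.177, 0.984, 0.001], [0.984, 0.177, -0.0], [-0.0, 0.001, -1.0]]
contact_force: [-0.3, 0.0, -0.6]
opening: 48.7
finger_force: 42.6
turn [0.04 0.02 0.02] then shift cm, new axes [0.02 0.06 0.22] old axes [0.02 0.06 0.22] F [-0.3  0.  -0.6] open 48.7 grip 42.6 t 12.2 pos [556.8 -38.6  51.2]
```

```bash
python3 -m crank '[[0,0,0,0.02,0.05,0.1,4],[0,0,0,0,0,0.08,4],[0,0,0,0,0,0,4],[0,0,0,0,0,0,4],[0,0,0,0,0,0,6.5],[0,0,0,0,0,0,6.5],[0,0,0,0,0,0,7.5],[0,0,0,0,0,-0.5,7.5]]'
python3 -m crank '[[0,0,0,0,0,-2,8],[0,0,0,0,0,-4,8],[0,0,0,0,0,-5,8],[0,0,0,-5,-2,-2,8],[0,0,0,-6,0,-2,8],[0,0,0,-6,0,0,5],[0,0,0,-6,0,0,1],[0,0,0,0,0,0,0]]'
python3 - <<'E'
from h import *
c=viewer.capture('top'); X=pts(c); f=c['frame'].astype(int); hsv=cv2.cvtColor(c['frame'],cv2.COLOR_RGB2HSV)
cv2.imwrite('pics/t3.png',cv2.resize(c['frame'][130:255,270:390,::-1],None,fx=4.5,fy=4.5,interpolation=cv2.INTER_CUBIC))
w=np.zeros((400,640),bool); w[185:222,300:352]=1
m=(hsv[...,1]>128)&(hsv[...,2]>130)&(hsv[...,0]<20)&w
n,l,s,_=cv2.connectedComponentsWithStats(m.astype(np.uint8)); m=l==1+np.argmax(s[1:,4])
print(rect(c,m,60),np.nanmedian(X[m],0))
# panel and hinge posts
for n in("top","scene"):
    c=viewer.capture(n); X=pts(c); a=np.radians(10.2); ex=np.array([np.cos(a),np.sin(a)]); ey=np.array([-ex[1],ex[0]])
    for q in models.outline_of("leaf_edge",n)[:1]:
        P=X[q["region"]]; P=P[P[:,2]>80]; 
        u=P[:,:2]@ex; v=P[:,:2]@ey; A=np.c_[P[:,2],np.ones(len(u))]; k=np.ones(len(u),bool)
        print(n,"v range",np.percentile(v,[2,98]),"z max",np.percentile(P[:,2],98))
        for lo in range(80,220,20):
            b=(P[:,2]>=lo)&(P[:,2]<lo+20); print(lo,b.sum(),np.round(np.percentile(u[b],[5,25,50,75,95]),1) if b.sum()>3 else "")
print("foot u,v",np.array([557.2,-38.5])@ex,np.array([557.2,-38.5])@ey)
s=r.get_state();print(s["position"],s["time"],s["joint_pos"])
E
```

```text
time: 13.2
position: [556.8, -38.3, 53.9]
tcp_rot: [[-0.177, 0.984, -0.001], [0.984, 0.177, 0.0], [0.0, -0.001, -1.0]]
contact_force: [-0.3, -0.8, -0.3]
opening: 74.8
finger_force: 0.0
time: 14.2
position: [577.9, -271.2, 203.6]
tcp_rot: [[-0.174, 0.985, 0.0], [0.985, 0.174, -0.001], [-0.001, 0.0, -1.0]]
contact_force: [0.5, 0.6, -0.3]
opening: 25.7
finger_force: 0.0
{'mar': array([555.6, -38. ,  50.1, 111.9,  12.5]), 'mean': array([553.8, -48.3]), 'ang': np.float64(23.8), 'sz': array([ 41.7, 102.3]), 'n': 343} [552.59061311 -52.491087    58.51890176]
top v range [-194.37144219  -51.80790457] z max 219.7814818632028
80 84 [665.5 666.7 668.1 669.3 670.2]
100 69 [669.6 670.6 671.4 672.  673.3]
120 27 [672.6 673.9 674.9 676.1 677.2]
140 37 [675.7 677.4 678.6 679.9 681.3]
160 202 [666.9 670.9 676.3 681.6 683.6]
180 96 [682.4 684.1 685.3 686.3 687.6]
200 209 [686.8 688.8 691.6 695.4 698.4]
scene v range [-200.95078683  -55.70191229] z max 219.1926334188719
80 194 [671.2 672.8 674.3 675.5 676.9]
100 205 [674.3 676.6 677.7 678.7 680.8]
120 208 [678.4 680.3 681.4 682.4 684.5]
140 216 [681.3 683.7 684.9 686.  687.5]
160 233 [685.1 687.3 688.5 689.5 690.7]
180 228 [688.6 690.4 691.7 692.7 694.3]
200 302 [689.7 693.  694.8 696.1 697.6]
foot u,v 541.5760302581576 -136.56314821288763
[ 577.95968796 -266.308469    204.00854271] 14.45 [-3.06840624e+01  3.05755529e+01  8.94033044e+01  2.90925372e-03
  6.00269299e+01 -4.09692963e+01]
```

View pics/t3.png

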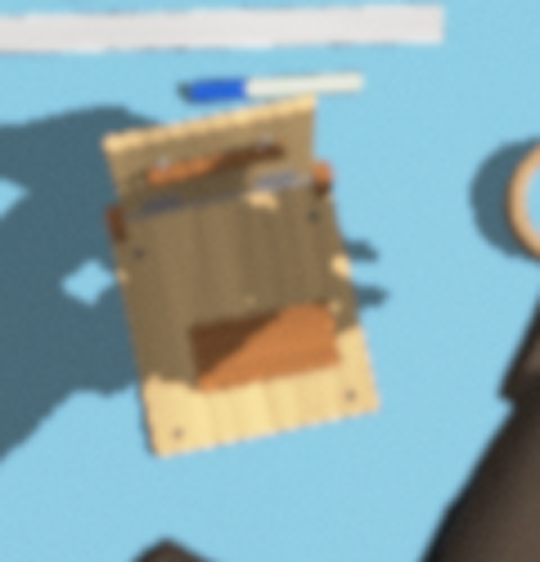

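Both spacers sit flush on the foot, with the arm's shadow across them. The panel leans at about 1.74 rad, with the hinge at u≈661.5 along the base axis. Next I go behind the panel.

```bash
python3 -m crank '[[0,0,0,0,5.6,0,0],[0,0,0,0,5.6,0,0],[0,0,0,0,5.6,0,0],[0,0,0,0,5.2,0,0],[0,0,0,5,0,0,0],[0,0,0,5,0,0,0],[0,0,0,0,0,0,0],[0,0,0,0,0,0,0]]'
python3 - <<'E'
from h import *
a=np.radians(10.2); ex=np.array([np.cos(a),np.sin(a)]); ey=np.array([-ex[1],ex[0]])
go(list(742*ex-126*ey)+[191],10.2)
p=r.get_state()["position"]; print(p[:2]@ex,p[:2]@ey)
E
```

```text
time: 15.45
position: [776.9, -129.3, 204.3]
tcp_rot: [[-0.179, 0.984, 0.0], [0.984, 0.179, -0.0], [-0.001, 0.0, -1.0]]
contact_force: [-0.1, -0.6, -0.2]
opening: -0.0
finger_force: 0.0
turn [0.02 0.03 0.1 ] then shift cm, new axes [13.88  0.03  1.33] old axes [13.88  0.05  1.32] F [-0.1 -0.6 -0.2] open -0.0 grip 0.0 t 15.45 pos [ 776.9 -129.3  204.3]
741.6951292760442 -264.80499308573025
```

```bash
python3 -m crank '[[0,0,0,4.63,0,0.4,0],[0,0,0,4.63,0,0.4,0],[0,0,0,4.62,0,0.5,0],[0,0,0,0,0,0,0],[0,0,0,0,-1.5,0,0],[0,0,0,0,-1,0,0],[0,0,0,0,-1,0,0],[0,0,0,0,-1,0,0]]'
python3 - <<'E'
from h import *
c=viewer.capture('scene');cv2.imwrite('pics/s4.png',cv2.resize(c['frame'][100:260,220:400,::-1],None,fx=3.6,fy=3.6,interpolation=cv2.INTER_CUBIC))
a=np.radians(10.2); ex=np.array([np.cos(a),np.sin(a)]); ey=np.array([-ex[1],ex[0]])
s=r.get_state();p=s["position"]; print(p[:2]@ex,p[:2]@ey,p[2],s["contact_force"])
E
```

```text
time: 16.45
position: [708.7, -2.5, 191.9]
tcp_rot: [[-0.176, 0.984, 0.004], [0.984, 0.176, -0.0], [-0.001, 0.004, -1.0]]
contact_force: [5.6, 0.3, 3.8]
opening: 0.1
finger_force: 2.7
696.0985556415502 -127.80551030790885 191.98052954151612 [3.21553796 0.07835582 2.20977576]
```

View pics/s4.png

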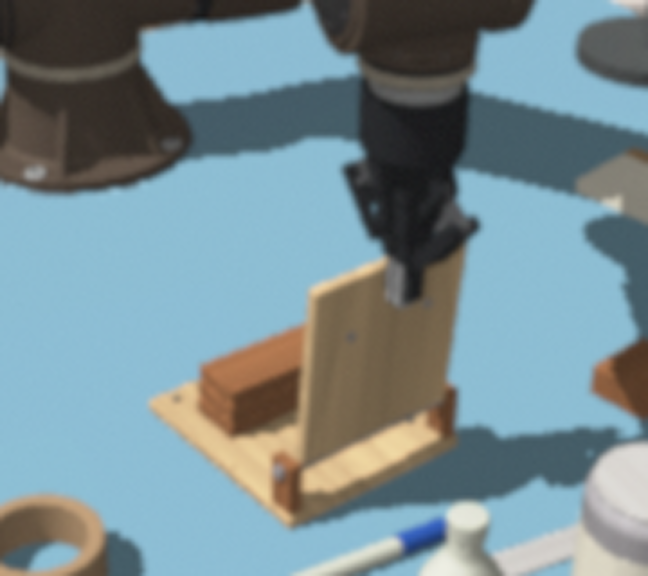

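The fingers touch the panel near its top, and the three-layer pile is flush. Now I follow the arc.

```bash
python3 -m crank '[[0,0,0,0,-1.1,-0.35,0],[0,0,0,0,-1.27,-0.03,0],[0,0,0,0,-1.26,0.08,0],[0,0,0,0,-1.26,0.19,0],[0,0,0,0,-1.23,0.29,0],[0,0,0,0,-1.2,0.41,0],[0,0,0,0,-1.16,0.5,0],[0,0,0,0,-1.12,0.61,0]]'
cat > m.py <<'E'
from h import *
import sys
a=np.radians(10.2); ex=np.array([np.cos(a),np.sin(a)]); ey=np.array([-ex[1],ex[0]])
c=viewer.capture('scene')
s=r.get_state();p=s["position"]; print(p[:2]@ex,p[:2]@ey,p[2],s["contact_force"],s["time"])
X=pts(c)
for q in models.outline_of("leaf_edge","scene")[:1]:
    P=X[q["region"]]; P=P[~np.isnan(P[:,0])]; u=P[:,:2]@ex; v=P[:,:2]@ey
    b=(abs(v+126)<70)&(abs(v+126)>30)&(P[:,2]>62)&(u<650); pf=np.polyfit(u[b],P[b,2],1); res=abs(np.polyval(pf,u[b])-P[b,2]); k=res<6
    pf=np.polyfit(u[b][k],P[b,2][k],1)
    print("panel angle",np.degrees(np.arctan(-pf[0])),"n",k.sum(),"z at hinge",np.polyval(pf,661.5))
if len(sys.argv)>1: cv2.imwrite(sys.argv[1],cv2.resize(c['frame'][100:260,220:400,::-1],None,fx=3.6,fy=3.6,interpolation=cv2.INTER_CUBIC))
E
python3 m.py
```

```text
time: 17.5
position: [612.5, -18.6, 173.4]
tcp_rot: [[-0.177, 0.984, -0.0], [0.984, 0.177, -0.0], [0.0, -0.0, -1.0]]
contact_force: [2.2, -0.4, 4.8]
opening: 0.2
finger_force: 2.2
598.1078561960438 -126.55456603728139 172.52994672651448 [ 1.22937683 -0.74634429  2.32510654] 17.55
panel angle 57.23961399396119 n 964 z at hinge 65.07452837883284
```

```bash
python3 -m crank '[[0,0,0,0,-0.85,0.6,0],[0,0,0,0,-0.9,0.75,0],[0,0,0,0,-0.9,0.85,0],[0,0,0,0,-0.8,0.9,0],[0,0,0,0,-0.4,0.5,0],[0,0,0,0,-0.35,0.5,0],[0,0,0,0,0,0,0],[0,0,0,0,0,0,0]]'
python3 m.py
```

```text
time: 18.6
position: [572.0, -25.8, 132.5]
tcp_rot: [[-0.177, 0.984, -0.001], [0.984, 0.177, 0.0], [0.0, -0.001, -1.0]]
contact_force: [-0.4, 0.7, -0.5]
opening: -0.2
finger_force: 0.0
558.3885097643947 -126.7515741985071 132.56776876037506 [0.25350796 0.43739523 0.69501178] 18.65
panel angle 32.872551494116095 n 1074 z at hinge 61.777432668105746
```

```bash
python3 -m crank '[[0,0,0,0,-0.12,0.2,0],[0,0,0,0,-0.12,0.2,0],[0,0,0,0,-0.12,0.2,0],[0,0,0,0,-0.12,0.2,0],[0,0,0,0,-0.12,0.2,0],[0,0,0,0,-0.1,0.2,0],[0,0,0,0,-0.1,0.1,0],[0,0,0,0,0,0,0]]'
python3 m.py pics/s5.png
```

```text
time: 19.7
position: [564.3, -27.4, 119.6]
tcp_rot: [[-0.177, 0.984, 0.0], [0.984, 0.177, -0.0], [-0.0, 0.0, -1.0]]
contact_force: [1.4, 0.0, 1.4]
opening: 0.1
finger_force: 0.8
550.4740696892758 -126.84361986255678 119.62132024094063 [ 0.36998325 -0.72035412  1.21756654] 19.75
panel angle 26.892272061293856 n 1059 z at hinge 61.52517953379845
```

View pics/s5.png

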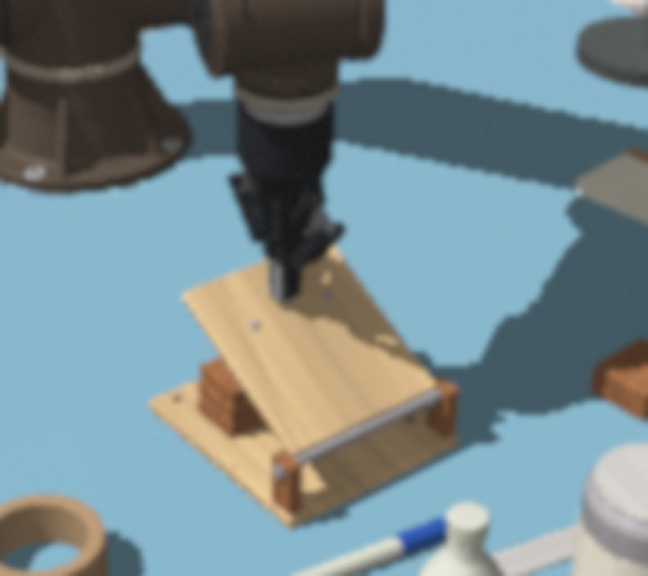

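```bash
python3 -m crank '[[0,0,0,0,-0.06,0.13,0],[0,0,0,0,-0.06,0.13,0],[0,0,0,0,-0.06,0.13,0],[0,0,0,0,-0.06,0.13,0],[0,0,0,0,-0.06,0.13,0],[0,0,0,0,-0.06,0.13,0],[0,0,0,0,-0.06,0.13,0],[0,0,0,0,-0.06,0.13,0]]'
python3 m.py
```

```text
time: 20.8
position: [559.4, -28.2, 109.2]
tcp_rot: [[-0.177, 0.984, -0.0], [0.984, 0.177, -0.0], [-0.0, -0.0, -1.0]]
contact_force: [-1.6, -0.3, 3.9]
opening: 0.3
finger_force: 1.8
545.4166430312226 -126.80958504248592 109.10790119482567 [ 0.01962869 -0.46173837  4.53929678] 20.85
panel angle 22.037394911218534 n 1021 z at hinge 61.54244284472804
```

```bash
python3 -m crank '[[0,0,0,0,-0.03,0.06,0],[0,0,0,0,-0.03,0.06,0],[0,0,0,0,-0.03,0.06,0],[0,0,0,0,-0.03,0.06,0],[0,0,0,0,-0.03,0.06,0],[0,0,0,0,-0.03,0.06,0],[0,0,0,0,-0.03,0.06,0],[0,0,0,0,-0.02,0.06,0]]'
python3 m.py
```

```text
time: 21.9
position: [557.2, -28.6, 104.5]
tcp_rot: [[-0.177, 0.984, 0.0], [0.984, 0.177, -0.0], [-0.0, 0.0, -1.0]]
contact_force: [-1.0, 0.9, 3.7]
opening: -0.2
finger_force: 1.7
543.2901850747992 -126.80568651125024 104.45032218538398 [-0.26733632 -0.24150321  3.62122765] 21.95
panel angle 19.81224263542094 n 1002 z at hinge 61.39341650319915
```

```bash
python3 -m crank '[[0,0,0,0,-0.02,0.05,0],[0,0,0,0,-0.02,0.05,0],[0,0,0,0,-0.02,0.05,0],[0,0,0,0,-0.02,0.05,0],[0,0,0,0,-0.02,0.05,0],[0,0,0,0,-0.02,0.05,0],[0,0,0,0,-0.02,0.05,0],[0,0,0,0,-0.02,0.05,0]]'
python3 m.py
```

```text
time: 23.0
position: [555.6, -28.9, 100.5]
tcp_rot: [[-0.177, 0.984, -0.0], [0.984, 0.177, -0.0], [-0.0, -0.0, -1.0]]
contact_force: [-1.8, 0.0, 4.5]
opening: -0.3
finger_force: 1.7
541.6410993018719 -126.84176037676615 100.4500036357625 [-0.3121477  -0.04183725  3.61276435] 23.05
panel angle 17.950444993714886 n 995 z at hinge 61.484165689919394
```

```bash
python3 -m crank '[[0,0,0,0,-0.01,0.03,0],[0,0,0,0,-0.01,0.03,0],[0,0,0,0,-0.01,0.03,0],[0,0,0,0,-0.01,0.03,0],[0,0,0,0,-0.01,0.03,0],[0,0,0,0,-0.01,0.03,0],[0,0,0,0,-0.01,0.03,0],[0,0,0,0,-0.01,0.03,0]]'
python3 m.py
```

```text
time: 24.1
position: [554.8, -29.1, 98.1]
tcp_rot: [[-0.177, 0.984, -0.0], [0.984, 0.177, -0.0], [-0.0, -0.0, -1.0]]
contact_force: [-1.2, 0.1, 3.5]
opening: 0.2
finger_force: 1.7
540.9069765971985 -126.83226274842684 98.0864933221118 [-2.04398764  0.82428558  3.58556195] 24.15
panel angle 16.794468623093 n 971 z at hinge 61.66442046989587
```

```bash
python3 -m crank '[[0,0,0,0,-0.01,0.02,0],[0,0,0,0,-0.01,0.02,0],[0,0,0,0,-0.01,0.02,0],[0,0,0,0,-0.01,0.02,0],[0,0,0,0,-0.01,0.02,0],[0,0,0,0,-0.01,0.02,0],[0,0,0,0,-0.01,0.02,0],[0,0,0,0,-0.01,0.02,0]]'
python3 m.py
```

```text
time: 25.2
position: [554.1, -29.2, 96.6]
tcp_rot: [[-0.177, 0.984, 0.0], [0.984, 0.177, -0.0], [-0.0, 0.0, -1.0]]
contact_force: [-0.0, -0.4, 3.3]
opening: -0.1
finger_force: 1.6
540.1904588283102 -126.86038807384628 96.53299853779009 [-0.58427324 -0.80384409  4.13515975] 25.25
```

```bash
python3 -m crank '[[0,0,0,0,-0.01,0.025,0],[0,0,0,0,-0.01,0.025,0],[0,0,0,0,-0.01,0.025,0],[0,0,0,0,-0.01,0.025,0],[0,0,0,0,-0.01,0.025,0],[0,0,0,0,-0.01,0.025,0],[0,0,0,0,-0.01,0.025,0],[0,0,0,0,-0.01,0.025,0]]'
```

```text
time: 26.3
position: [553.3, -29.3, 94.5]
tcp_rot: [[-0.177, 0.984, 0.0], [0.984, 0.177, -0.0], [-0.0, 0.0, -1.0]]
contact_force: [0.4, 0.4, 2.7]
opening: -0.3
finger_force: 1.6
```

```bash
python3 -m crank '[[0,0,0,0,-0.01,0.02,0],[0,0,0,0,-0.01,0.02,0],[0,0,0,0,-0.01,0.02,0],[0,0,0,0,-0.01,0.02,0],[0,0,0,0,-0.01,0.02,0],[0,0,0,0,-0.01,0.02,0],[0,0,0,0,-0.01,0.02,0],[0,0,0,0,-0.01,0.02,0]]'
python3 m.py
```

```text
time: 27.3
position: [552.6, -29.5, 92.9]
tcp_rot: [[-0.177, 0.984, 0.0], [0.984, 0.177, -0.0], [-0.0, 0.0, -1.0]]
contact_force: [2.6, 0.2, 2.1]
opening: 0.3
finger_force: 1.5
538.5426282842236 -126.85277472885726 92.95899135762933 [2.15550064 0.09912549 2.22521847] 27.35
panel angle 14.341437288531388 n 958 z at hinge 61.88888143012406
```

```bash
python3 -m crank '[[0,0,0,0,-0.005,0.02,0],[0,0,0,0,-0.005,0.02,0],[0,0,0,0,-0.005,0.02,0],[0,0,0,0,-0.005,0.02,0],[0,0,0,0,-0.005,0.02,0],[0,0,0,0,-0.005,0.02,0],[0,0,0,0,-0.005,0.02,0],[0,0,0,0,-0.005,0.02,0]]'
```

```text
time: 28.4
position: [552.0, -29.6, 91.3]
tcp_rot: [[-0.177, 0.984, -0.0], [0.984, 0.177, -0.0], [-0.0, -0.0, -1.0]]
contact_force: [2.9, -0.2, 2.2]
opening: 0.6
finger_force: 1.5
```

```bash
python3 -m crank '[[0,0,0,0,-0.005,0.02,0],[0,0,0,0,-0.005,0.02,0],[0,0,0,0,-0.005,0.02,0],[0,0,0,0,-0.005,0.02,0],[0,0,0,0,-0.005,0.02,0],[0,0,0,0,-0.005,0.02,0],[0,0,0,0,-0.005,0.02,0],[0,0,0,0,-0.005,0.02,0]]'
python3 m.py
```

```text
time: 29.4
position: [551.6, -29.6, 89.7]
tcp_rot: [[-0.177, 0.984, -0.0], [0.984, 0.177, -0.0], [-0.0, -0.0, -1.0]]
contact_force: [0.7, -0.1, 3.1]
opening: -0.2
finger_force: 1.6
537.6375718384292 -126.8294603381444 89.71127450209255 [ 1.40547884 -0.17096668  2.61678386] 29.45
panel angle 13.073637125953143 n 947 z at hinge 61.63526311527252
```

```bash
python3 -m crank '[[0,0,0,0,-0.005,0.02,0],[0,0,0,0,-0.005,0.02,0],[0,0,0,0,-0.005,0.02,0],[0,0,0,0,-0.005,0.02,0],[0,0,0,0,-0.005,0.02,0],[0,0,0,0,-0.005,0.02,0],[0,0,0,0,-0.005,0.02,0],[0,0,0,0,-0.005,0.02,0]]'
```

```text
time: 30.5
position: [551.3, -29.7, 88.2]
tcp_rot: [[-0.177, 0.984, 0.0], [0.984, 0.177, -0.0], [-0.0, 0.0, -1.0]]
contact_force: [-1.0, 0.1, 6.0]
opening: -0.2
finger_force: 2.7
```

```bash
python3 -m crank '[[0,0,0,0,-0.005,0.02,0],[0,0,0,0,-0.005,0.02,0],[0,0,0,0,-0.005,0.02,0],[0,0,0,0,-0.005,0.02,0],[0,0,0,0,-0.005,0.02,0],[0,0,0,0,-0.005,0.02,0],[0,0,0,0,-0.005,0.02,0],[0,0,0,0,-0.005,0.02,0]]'
python3 m.py
```

```text
time: 31.5
position: [551.2, -29.7, 87.7]
tcp_rot: [[-0.177, 0.984, 0.001], [0.984, 0.177, -0.0], [-0.001, 0.001, -1.0]]
contact_force: [-3.8, 1.0, 18.6]
opening: -0.1
finger_force: 9.0
537.2700470610492 -126.88973486295373 87.75766918741476 [-2.9471803   0.93374853 17.55041148] 31.55
panel angle 12.200460603947835 n 915 z at hinge 61.80124606679394
```

The bar has met the pile at about 18 N. I'll back off and check.

```bash
python3 -m crank '[[0,0,0,0,0,-0.1,0],[0,0,0,0,0,-0.2,0],[0,0,0,0,0,-0.5,0],[0,0,0,0,0,-2,0],[0,0,0,0,0,-5,0],[0,0,0,0,-5,-3,0],[0,0,0,0,-5,0,0],[0,0,0,0,0,0,0]]'
python3 m.py pics/s6.png
```

```text
time: 32.6
position: [449.8, -47.5, 195.2]
tcp_rot: [[-0.176, 0.984, -0.001], [0.984, 0.176, 0.0], [0.0, -0.001, -1.0]]
contact_force: [0.4, -0.5, -0.6]
opening: -0.2
finger_force: 0.0
436.2421058676418 -126.8984913049421 195.1904703340676 [-0.28185748 -0.88822726 -1.2344917 ] 32.65
panel angle 12.277754589605367 n 970 z at hinge 61.72251427459702
```

View pics/s6.png

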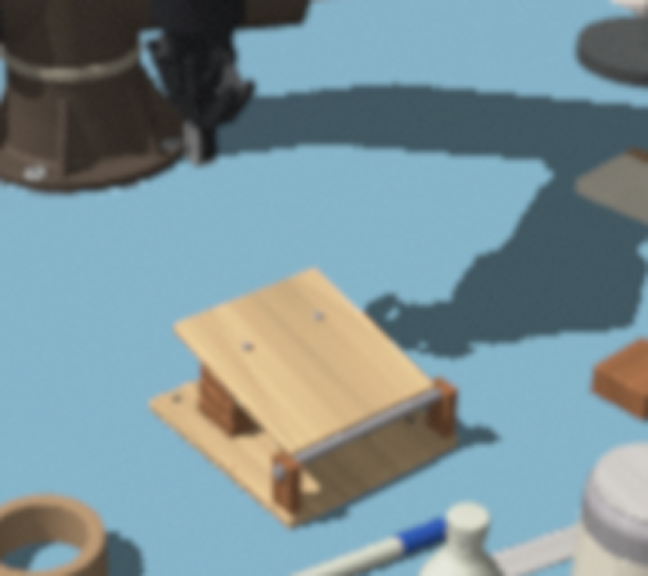

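The panel holds at 12.3° (0.21 rad), the pile is flush, and the arm is clear.

```bash
python3 -m crank '[[0,0,0,0,0,0,0],[0,0,0,0,0,0,0],[0,0,0,0,0,0,0],[0,0,0,0,0,0,0],[0,0,0,0,0,0,0],[0,0,0,0,0,0,0],[0,0,0,0,0,0,0],[0,0,0,0,0,0,0]]' >/dev/null; python3 -c "
from bench import r
print(r.sign_off())"
```

```text
the job is handed in; nothing more can be done
None
```

I handed the job in at about 34 s of the 72 s allowed: both spacers look flush on the foot block, and the panel was pressed onto the pile at about 18 N, then let go, and stays at about 0.21 rad; sign-off returned no verdict.

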